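# Set up the platter stand

### The job

Set up the folding stand for the big platters: take its long arm, the one with the crosspiece, and swing it up and over past upright until it leans back against its stop and stays there by itself once you let go. Leave the small stand's short plain arm folded down, and do not disturb the little turned box standing between the stands.

Things in the scene. Friction and masses are not known exactly. Their poses are not given: they have to be found in the camera images.
- platter_arm (a joint): Hinge of the larger wooden stand's long arm (110 mm crosspiece centred 60 mm from the hinge). 0 = folded level, the start; pi/2 = upright; 1.95 = on its stop, 22 degrees past upright. Swings almost freely by gravity (about 0.18 kg, no spring or catch): let go before upright it falls shut, past it falls open. Stand fixed to bench; cheeks by the hinge 64 mm high, stop block behind it 76 mm.
- platter_arm_grip (a point): Point on the long arm's centre line, 125 mm from the hinge axis, 20 mm from the free end. Bar 20 mm wide (y), 14 mm thick (z). Axes turn with the arm: x towards the hinge, y along the hinge axis, z up when folded. Folded, it is 50 mm above the bench like the hinge, clear of the baseboard (18 mm thick, lip 28 mm; edge 35 mm along +x). Opening swings the end up and over towards folded +x.
- bowl_arm (a joint): Hinge of the short plain arm (bar 96 mm long, 20 mm wide, no crosspiece) of the smaller stand, built the same way on a baseboard 90 mm wide: 0 = folded level, where it starts and must stay.
- turned_box: Small dark turned wooden box with a knobbed lid (one solid piece), 48 mm across and 62 mm high, standing loose between the two stands; origin at the centre of its underside, z up. Bystander: not to be moved.
Mind the look-alikes: they are no part of the job. What is shaped like the part that bears platter_arm but yellow is not meant.

How it is judged:
By the outcome, as a careful person would: the job done as asked, in the order asked, and still so for the second after the job is handed in, with the robot touching nothing.
It also fails if it takes over 38 s, if anything falls off the work surface, if the arm or the gripper's body presses on something with over 40 N, if the wrist force passes 120 N, or if a joint passes its speed limit or range.

### The arm

A 6-joint arm with a two-finger parallel gripper is mounted at the origin on the work surface. World frame = base frame: x ahead of the robot, y to its left, z up, the work surface at z = 0. Lengths are in m, angles in rad, forces in N, time in s.
With the tool pointing down it reaches from about 0.3 to 0.875 m from the base axis. Payload 4.2 kg.
Tool frame: the origin (TCP) lies at the very end of the fingers, on their centre line; the grasp point (between the pads) lies 19 mm behind it; z points along the fingers, y is the line along which they close (so a half turn about z gives the same grasp; the last joint's range is limited). The gripper opens to 85 mm and grips with 20 to 120 N. Pads are 22 mm wide; open, the fingers measure 114 mm over their backs; the gripper's body (76 mm by 85 mm) begins 54 mm behind the grasp point. The pads swing forward as they close: fully open they stand 13 mm farther back than shut.
Start: joints at [-1.169, 0.32, 1.565, -0, 1.257, -0.02], TCP at [0.235, -0.525, 0.231] pointing down, gripper open.
Joint ranges: [-3.11, 3.11], [-0.84, 2.01], [0.21, 2.61], [-1.34, 4.49], [0.05, 2.63], [-2.56, 2.56]. Speed limits (rad/s): [2.57, 2.57, 3.14, 3.14, 3.14, 3.14].

### API

Orientations are given as a 3x3 rotation matrix whose columns are the frame's x, y, z axes.
In Python, from plant import r gives the robot as it stands.
- The arm moves only by the tool send_rows, never from a script. Its argument "deltas" is a list of rows, each an object with "travel": the shift along the tool's x, y, z in units of 30 mm (1.0 is 30 mm), a list of three; "rotation": the turn, a rotation vector about the tool's x, y, z in rad, a list of three; "grip": the finger opening in mm, from 0 to 85.4. A call has 1 to 20 rows; each row is the pose to reach, as a shift and turn from the pose commanded when the call began, along the tool's axes at that moment; what a row does not reach only later rows make up. A row lasts 1/8 s, in which the tool goes at most 62.5 mm and 10.7 degrees, less where a joint would pass 70% of its speed; a pose out of reach is approached as far as the arm can. A call with a gripper value outside its range is refused whole. The fingers move at their own pace and stop on an object; the grip force is fixed at half the most. Time passes only in rows, so rows that repeat a pose let the fingers close. It gives the time, the measured TCP pose, the force, the opening and the grip force at its end, in the units of the state.
- r.read_state(): the state, without advancing time (a new reading comes with each control period).
- r.snapshot(name): name is "side" or "top" or "wrist"; returns a dict with "color" (400x640x3 uint8, red, green, blue), "range_z" (400x640 float32, m along the optical axis (not along the pixel's ray), 0 where there is no reading), "fx", "fy", "cx", "cy" (pixels), "k1" (the pictures are not rectified: a ray, as slopes to the right and down, at radius r is drawn at 1 + k1 r^2 times it, then the intrinsics apply), "camera_from_world" (4x4, takes a point from world to camera coordinates). Camera axes: x right, y down, z forward; pixel columns grow to the right and rows downward; lengths in m; the calibration is good to about 2 mm. A picture is of the moment at which its call begins.
- r.job_done(): hands the job in; it is judged then, once.
The state is a dict: "clock": time; "joint_positions": joint angles; "dq": joint speeds; "joint_efforts": joint torques, N m; "tool_pos": TCP position; "tool_rot": TCP orientation; "force": force on the tool from outside, world axes, zero at the start; "moment": the same for the moment, N m; "width": finger opening in m; "grip_force": force on a finger pad.
Only numpy, scipy, OpenCV 4.12 (cv2) and the standard library are available. Lean on these libraries where they do the work, as an engineer would, in place of code of your own. Each camera call takes 0.05 s, during which the arm holds its last target. There are 200 camera calls.

## Working session

There is one attempt and no reset: what is moved stays moved. The work goes in short steps, Python scripts to look and compute and a tool call to move; the robot and the scene stay as the last step left them, time stands still between calls to the robot, and variables do not carry over. Pictures are saved under pics/ and viewed, at most 10 in all, crops included, and the job is handed in when it is done.

Besides the shell and the picture viewer there is one more tool, called after "Call:" in YAML: its name, and indented under it one key for each argument. send_rows: Moves the arm, as the interface text tells. Its arguments: {"type":"object","properties":{"deltas":{"type":"array","items":{"type":"object","properties":{"travel":{"type":"array","items":{"type":"number"}},"rotation":{"type":"array","items":{"type":"number"}},"grip":{"type":"number"}}}}},"required":["deltas"]}

```bash
mkdir -p pics; ls; cat > h.py <<'E'
import numpy as np,cv2
from plant import r
def snap(n,f=None):
    s=r.snapshot(n)
    np.savez(f'{n}.npz',**s)
    if f: cv2.imwrite(f'pics/{f}.png',s['color'][:,:,::-1])
    return s
def cloud(s):
    K=np.array([[s['fx'],0,s['cx']],[0,s['fy'],s['cy']],[0,0,1.]])
    h,w=s['range_z'].shape
    u,v=np.meshgrid(np.arange(w),np.arange(h))
    p=np.stack([u,v],-1).reshape(-1,1,2).astype(float)
    d=cv2.undistortPoints(p,K,np.array([s['k1'],0,0,0.])).reshape(h,w,2)
    z=s['range_z'][...,None]
    c=np.concatenate([d*z,z],-1)
    T=np.linalg.inv(s['camera_from_world'])
    P=c@T[:3,:3].T+T[:3,3]
    P[s['range_z']==0]=np.nan
    return P
E
python3 - <<'E'
from h import *
snap('top','top1');snap('side','side1')
st=r.read_state();print(st)
E
```

```text
pics
{'clock': 0.1, 'joint_positions': array([-1.16901217e+00,  3.20219720e-01,  1.56552032e+00,  4.70917843e-06,
        1.25740630e+00, -1.99827372e-02]), 'dq': array([ 7.40807135e-05, -1.67869256e-03, -3.39681062e-03,  6.98746890e-04,
        4.09229425e-05,  2.09148527e-03]), 'joint_efforts': array([-2.18353312e-04, -4.16408479e+01, -2.34705269e+01, -5.90207674e-05,
        4.87778874e-03, -1.99349392e-05]), 'tool_pos': array([ 0.2352394 , -0.52422667,  0.23058533]), 'tool_rot': array([[ 9.12367651e-01,  4.09371355e-01, -6.03463541e-04],
       [ 4.09371798e-01, -9.12366528e-01,  1.43171096e-03],
       [ 3.55215183e-05, -1.55328772e-03, -9.99998793e-01]]), 'force': array([-0.50988873,  0.1487553 , -0.01081913]), 'moment': array([ 0.02034553, -0.00284826,  0.00493439]), 'grip_force': 0.0, 'width': 0.08552203217539679}
```

View pics/top1.png

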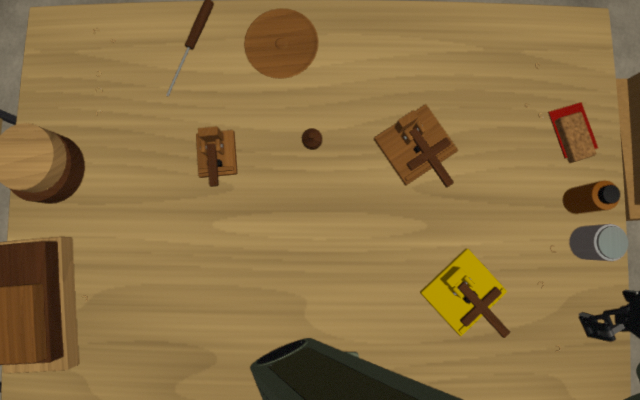

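View pics/side1.png

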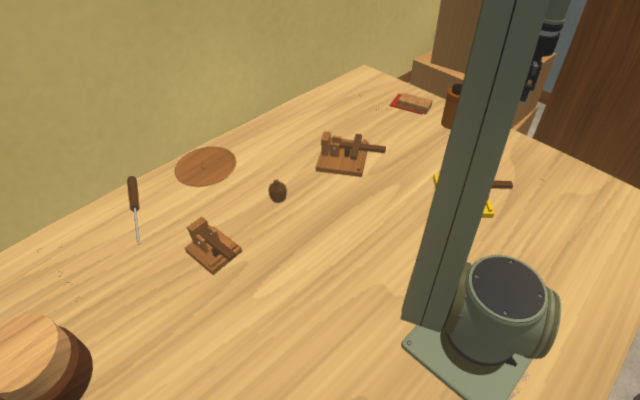

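The top view shows the wooden platter stand at about (416,145), with its arm end at (450,184). The yellow look-alike is at (463,290), the small stand at (215,150) and the turned box at (312,139).

```bash
python3 - <<'E'
from h import *
s=dict(np.load('top.npz'));P=cloud(s);c=s['color'].astype(int)
sub=np.zeros(c.shape[:2],bool);sub[95:195,365:465]=1
print(c[175,445],c[150,400],c[160,432], P[175,445],P[145,416],P[139,312],P[290,463])
dark=sub&(c[...,0]<115)&(P[...,2]>0.045)&(P[...,2]<.066)
pts=P[dark];print(len(pts))
# bar rear/front: rows >163
v,u=np.nonzero(dark)
im=s['color'][85:205,355:475,::-1].copy()
im2=im.copy();im2[dark[85:205,355:475]]=(0,0,255)
cv2.imwrite('pics/crop.png',cv2.resize(np.hstack([im,im2]),None,fx=3.3,fy=3.3,interpolation=cv2.INTER_NEAREST))
bar=dark.copy();bar[:164]=0
q=P[bar];l=cv2.fitLine(q[:,:2].astype(np.float32),2,0,.01,.01).ravel();print(l,len(q),q[:,2].mean())
t=(q[:,:2]-l[2:])@l[:2];print('ends',l[2:]+t.max()*l[:2],l[2:]+t.min()*l[:2])
n=np.array([-l[1],l[0]]);w=(q[:,:2]-l[2:])@n;print('w',w.min(),w.max())
hi=sub&(P[...,2]>.072);print('stop',np.nanmean(P[hi],0),hi.sum())
E
```

```text
[77 45 24] [127  83  38] [72 42 21] [ 0.49940396 -0.29159838  0.05399161] [ 0.56952212 -0.23011544  0.04232343] [0.57974019 0.00496105 0.05020407] [ 0.24701646 -0.32628774  0.0563228 ]
1158
[ 0.37779716  0.9258884   0.5042578  -0.27221197] 307 0.05483941218492983
ends [ 0.53037423 -0.20820698] [ 0.48843451 -0.31099098]
w -0.021993401502726693 0.019560095305431877
stop [ 0.62256389 -0.20591421  0.07528254] 171
```

View pics/crop.png

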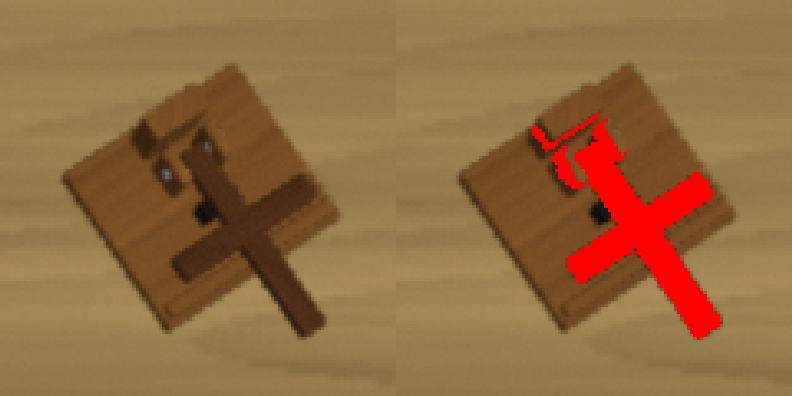

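The bar end is at about (450,184) and the hinge end at about (413,132). The crosspiece contaminated the line fit, so I'll refit from the bar alone and work out the hover.

```bash
cat >> h.py <<'E'
def ray(s,uv,z):
    K=np.array([[s['fx'],0,s['cx']],[0,s['fy'],s['cy']],[0,0,1.]])
    d=cv2.undistortPoints(np.array(uv,float).reshape(-1,1,2),K,np.array([s['k1'],0,0,0.])).reshape(-1,2)
    T=np.linalg.inv(s['camera_from_world']);D=np.c_[d,np.ones(len(d))]@T[:3,:3].T;o=T[:3,3]
    return o+D*((z-o[2])/D[:,2])[:,None]
def rel(p,R):
    "travel units and rotvec from the current measured pose"
    from scipy.spatial.transform import Rotation as Ro
    st=r.read_state();R0=st['tool_rot']
    return (R0.T@(np.array(p)-st['tool_pos'])/.03).round(3),Ro.from_matrix(R0.T@R).as_rotvec().round(3)
E
python3 - <<'E'
from h import *
s=dict(np.load('top.npz'));P=cloud(s);c=s['color'].astype(int)
d=np.zeros((400,640),bool);d[163:195,430:465]=1
d&=(c[...,0]<100)&(c[...,0]-c[...,2]>20)&(P[...,2]>.04)
v,u=np.nonzero(d);q=ray(s,np.c_[u,v],.057)
e=np.zeros((400,640),bool);e[128:140,408:424]=1
(cx,cy),wh,a=cv2.minAreaRect(q[:,:2].astype(np.float32));print('rect',cx,cy,wh,a,len(q))
A=ray(s,[[450,184],[413.5,134],[412.5,132]],.057);print(A)
l=cv2.fitLine(q[:,:2].astype(np.float32),2,0,.01,.01).ravel();x=l[:2]*np.sign(l[0]);print('axis fit',l,np.degrees(np.arctan2(x[1],x[0])))
# cross-piece centre
x3=(A[2]-A[0])[:2];print('ends az',np.degrees(np.arctan2(x3[1],x3[0])),np.linalg.norm(x3))
t=(q[:,:2]-l[2:])@x;tip=l[2:]+x*t.min();print('tip',tip)
g=tip+.02*x;print('grip',g)
X=np.r_[x,0]
for sg in (1,-1):
    y=sg*np.array([-x[1],x[0],0]);z=np.array([0,0,-1.]);R=np.c_[np.cross(y,z),y,z]
    print(sg,rel([*g,.16],R))
E
```

```text
rect 0.503814697265625 -0.2829887866973877 (0.06440361589193344, 0.02123440057039261) 34.291908264160156 250
[[ 0.4788609  -0.3015314   0.057     ]
 [ 0.59110254 -0.22198794  0.057     ]
 [ 0.59566147 -0.21981873  0.057     ]]
axis fit [ 0.8072863   0.59015995  0.501993   -0.28367186] 36.168358
ends az 34.976303261750324 0.14254590167982542
tip [ 0.47765701 -0.30146248]
grip [ 0.49380273 -0.28965928]
1 (array([11.064, -3.602,  2.359]), array([-0.000e+00,  2.000e-03,  2.932e+00]))
-1 (array([11.064, -3.602,  2.359]), array([-0.002, -0.   , -0.209]))
```

Call:
send_rows:
  deltas:
    - {"travel": [1.8, -0.6, 0.2], "rotation": [0, 0, -0.05], "grip": 85}
    - {"travel": [3.6, -1.2, 0.4], "rotation": [0, 0, -0.1], "grip": 85}
    - {"travel": [5.4, -1.8, 0.8], "rotation": [0, 0, -0.15], "grip": 85}
    - {"travel": [7.2, -2.4, 1.2], "rotation": [0, 0, -0.19], "grip": 85}
    - {"travel": [9, -3, 1.6], "rotation": [0, 0, -0.19], "grip": 85}
    - {"travel": [10.5, -3.5, 2], "rotation": [0, 0, -0.19], "grip": 85}
    - {"travel": [11.06, -3.6, 2], "rotation": [0, 0, -0.19], "grip": 85}
    - {"travel": [11.06, -3.6, 2], "rotation": [0, 0, -0.19], "grip": 85}
    - {"travel": [11.06, -3.6, 2], "rotation": [0, 0, -0.19], "grip": 85}
    - {"travel": [11.06, -3.6, 2], "rotation": [0, 0, -0.19], "grip": 85}

```text
clock: 1.35
tool_pos: [0.493, -0.2914, 0.1717]
tool_rot: [[0.82, 0.573, 0.0], [0.573, -0.82, -0.001], [-0.0, 0.001, -1.0]]
force: [0.2, 0.1, 0.5]
width: 0.085
grip_force: 0.0
```

```bash
python3 - <<'E'
from h import *
s=snap('wrist','w1')
st=r.read_state();print(st['clock'],st['tool_pos'],st['tool_rot'].round(3),st['joint_positions'].round(2))
K=s
g=np.array([[.4938,-.2897,.057,1],[.59,-.22,.05,1]])@s['camera_from_world'].T
print(g[:,:2]/g[:,2:3]*s['fx']+[s['cx'],s['cy']])
E
```

```text
1.4 [ 0.49311041 -0.29128747  0.1716955 ] [[ 0.82   0.573  0.   ]
 [ 0.573 -0.82  -0.001]
 [-0.     0.001 -1.   ]] [-0.55  0.36  1.66 -0.    1.12  0.41]
[[324.61601512 189.49724499]
 [321.9614582   54.45004753]]
```

View pics/w1.png

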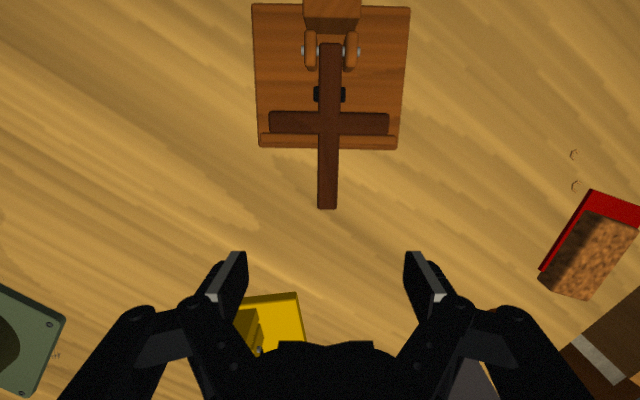

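The wrist view shows the bar aligned with the tool: the free end is at (327,208), the crosspiece at (329,123) and the hinge pins at row 51. I'll refine with rays onto the bar's top.

```bash
python3 - <<'E'
from h import *
s=dict(np.load('wrist.npz'))
c=s['color'].astype(int);rows=[]
for v in (145,160,175,190,200,115,70):
    m=np.nonzero((c[v,300:360].sum(-1)<190))[0]+300;rows.append((v,m.min(),m.max()))
print(rows)
A=ray(s,[[327,209],[(rows[4][1]+rows[4][2])/2,200],[329,123]],.057)
H=ray(s,[[330,50.5]],.05)
print(A,H)
x=H[0,:2]-A[0,:2];print(np.linalg.norm(x),np.degrees(np.arctan2(x[1],x[0])));x/=np.linalg.norm(x)
print('cross-hinge',np.linalg.norm(H[0,:2]-A[2,:2]))
g=A[0,:2]+.02*x;print('grip',g,'from hinge',H[0,:2]-.125*x)
X=np.r_[x,0];y=-np.array([-x[1],x[0],0]);z=np.array([0,0,-1.]);R=np.c_[np.cross(y,z),y,z]
print(rel([*g,.031],R))
E
```

```text
[(145, np.int64(300), np.int64(339)), (160, np.int64(318), np.int64(337)), (175, np.int64(317), np.int64(337)), (190, np.int64(317), np.int64(336)), (200, np.int64(317), np.int64(336)), (115, np.int64(300), np.int64(359)), (70, np.int64(308), np.int64(352))]
[[ 0.47842398 -0.3032844   0.057     ]
 [ 0.48595173 -0.29741608  0.057     ]
 [ 0.54753485 -0.2571131   0.057     ]] [[ 0.59708205 -0.22343307  0.05      ]]
0.14302438453293842 33.93870831797367
cross-hinge 0.05991051704264465
grip [ 0.49501668 -0.29211829] from hinge [ 0.49337764 -0.29322129]
(array([0.036, 0.056, 4.69 ]), array([0.001, 0.   , 0.018]))
```

Call:
send_rows:
  deltas:
    - {"travel": [0.02, 0.05, 1.2], "rotation": [0, 0, 0.018], "grip": 60}
    - {"travel": [0.02, 0.05, 2.4], "rotation": [0, 0, 0.018], "grip": 60}
    - {"travel": [0.02, 0.05, 3.6], "rotation": [0, 0, 0.018], "grip": 60}
    - {"travel": [0.02, 0.05, 4.4], "rotation": [0, 0, 0.018], "grip": 60}
    - {"travel": [0.02, 0.05, 4.7], "rotation": [0, 0, 0.018], "grip": 60}
    - {"travel": [0.02, 0.05, 4.7], "rotation": [0, 0, 0.018], "grip": 60}
    - {"travel": [0.02, 0.05, 4.7], "rotation": [0, 0, 0.018], "grip": 10}
    - {"travel": [0.02, 0.05, 4.7], "rotation": [0, 0, 0.018], "grip": 10}
    - {"travel": [0.02, 0.05, 4.7], "rotation": [0, 0, 0.018], "grip": 10}
    - {"travel": [0.02, 0.05, 4.7], "rotation": [0, 0, 0.018], "grip": 10}
    - {"travel": [0.02, 0.05, 4.7], "rotation": [0, 0, 0.018], "grip": 10}
    - {"travel": [0.02, 0.05, 4.7], "rotation": [0, 0, 0.018], "grip": 10}

```text
clock: 2.9
tool_pos: [0.4958, -0.2915, 0.0314]
tool_rot: [[0.829, 0.559, 0.002], [0.559, -0.829, -0.001], [0.001, 0.002, -1.0]]
force: [-1.4, -0.3, 5.2]
width: 0.0189
grip_force: 59.5
```

Call:
send_rows:
  deltas:
    - {"travel": [0.016, 0, -0.36], "rotation": [0, 0, 0], "grip": 10}
    - {"travel": [0.062, 0, -0.71], "rotation": [0, 0, 0], "grip": 10}
    - {"travel": [0.14, 0, -1.06], "rotation": [0, 0, 0], "grip": 10}
    - {"travel": [0.25, 0, -1.4], "rotation": [0, 0, 0], "grip": 10}
    - {"travel": [0.25, 0, -1.4], "rotation": [0, 0, 0], "grip": 10}

```text
clock: 3.52
tool_pos: [0.5022, -0.2871, 0.0732]
tool_rot: [[0.829, 0.56, 0.002], [0.56, -0.829, -0.001], [0.001, 0.002, -1.0]]
force: [4.2, -3.5, -3.1]
width: 0.0192
grip_force: 59.1
```

```bash
python3 - <<'E'
from h import *
s=snap('side');st=r.read_state();print(st['force'],st['moment'],st['tool_pos'],st['tool_rot'].round(3))
cv2.imwrite('pics/s2.png',cv2.resize(s['color'][80:220,250:450,::-1],None,fx=3.5,fy=3.5))
E
```

```text
[ 4.16308651 -3.25729094 -2.94584598] [-0.5455595  -0.38863423 -0.05937941] [ 0.50211187 -0.28718692  0.07290121] [[ 0.829  0.56   0.002]
 [ 0.56  -0.829 -0.001]
 [ 0.001  0.002 -1.   ]]
```

View pics/s2.png

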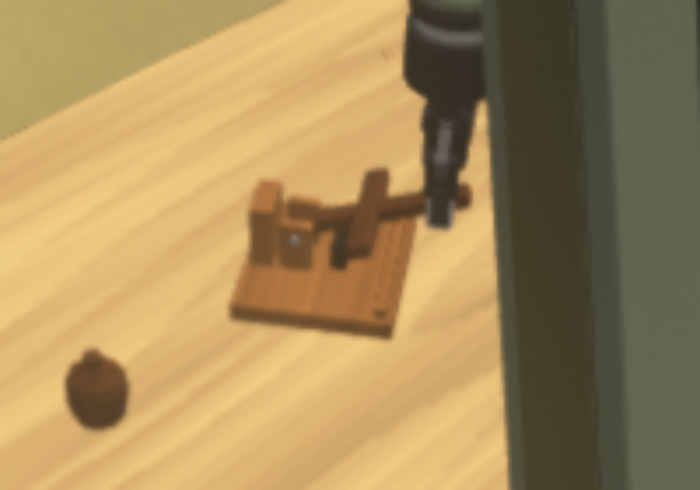

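The arm is rising and pivoting in the grip, with the crosspiece clear of the fingers. Continuing along the arc.

Call:
send_rows:
  deltas:
    - {"travel": [0.11, 0, -0.27], "rotation": [0, 0, 0], "grip": 10}
    - {"travel": [0.23, 0, -0.525], "rotation": [0, 0, 0], "grip": 10}
    - {"travel": [0.37, 0, -0.77], "rotation": [0, 0, 0], "grip": 10}
    - {"travel": [0.53, 0, -1.01], "rotation": [0, 0, 0], "grip": 10}
    - {"travel": [0.71, 0, -1.23], "rotation": [0, 0, 0], "grip": 10}
    - {"travel": [0.9, 0, -1.45], "rotation": [0, 0, 0], "grip": 10}
    - {"travel": [1.11, 0, -1.65], "rotation": [0, 0, 0], "grip": 10}
    - {"travel": [1.33, 0, -1.83], "rotation": [0, 0, 0], "grip": 10}
    - {"travel": [1.56, 0, -2.0], "rotation": [0, 0, 0], "grip": 10}
    - {"travel": [1.8, 0, -2.15], "rotation": [0, 0, 0], "grip": 10}
    - {"travel": [1.8, 0, -2.15], "rotation": [0, 0, 0], "grip": 10}

```text
clock: 4.95
tool_pos: [0.546, -0.2578, 0.1363]
tool_rot: [[0.828, 0.56, -0.001], [0.56, -0.828, -0.002], [-0.002, 0.001, -1.0]]
force: [3.2, -5.2, -5.0]
width: 0.0188
grip_force: 62.9
```

Call:
send_rows:
  deltas:
    - {"travel": [0.25, 0, -0.13], "rotation": [0, 0, 0], "grip": 10}
    - {"travel": [0.51, 0, -0.25], "rotation": [0, 0, 0], "grip": 10}
    - {"travel": [0.78, 0, -0.35], "rotation": [0, 0, 0], "grip": 10}
    - {"travel": [1.06, 0, -0.43], "rotation": [0, 0, 0], "grip": 10}
    - {"travel": [1.34, 0, -0.49], "rotation": [0, 0, 0], "grip": 10}
    - {"travel": [1.62, 0, -0.53], "rotation": [0, 0, 0], "grip": 10}
    - {"travel": [1.9, 0, -0.55], "rotation": [0, 0, 0], "grip": 10}
    - {"travel": [2.19, 0, -0.55], "rotation": [0, 0, 0], "grip": 10}
    - {"travel": [2.48, 0, -0.53], "rotation": [0, 0, 0], "grip": 10}
    - {"travel": [2.76, 0, -0.49], "rotation": [0, 0, 0], "grip": 10}
    - {"travel": [2.98, 0, -0.44], "rotation": [0, 0, 0], "grip": 10}
    - {"travel": [3.18, 0, -0.39], "rotation": [0, 0, 0], "grip": 10}
    - {"travel": [3.18, 0, -0.39], "rotation": [0, 0, 0], "grip": 10}

```text
clock: 6.58
tool_pos: [0.6242, -0.2054, 0.1487]
tool_rot: [[0.828, 0.56, -0.002], [0.56, -0.828, -0.004], [-0.004, 0.002, -1.0]]
force: [0.1, -6.5, -0.7]
width: 0.0191
grip_force: 65.4
```

```bash
python3 - <<'E'
from h import *
s=snap('side')
cv2.imwrite('pics/s3.png',cv2.resize(s['color'][80:220,250:450,::-1],None,fx=3.5,fy=3.5))
E
```

```text
(no output)
```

View pics/s3.png

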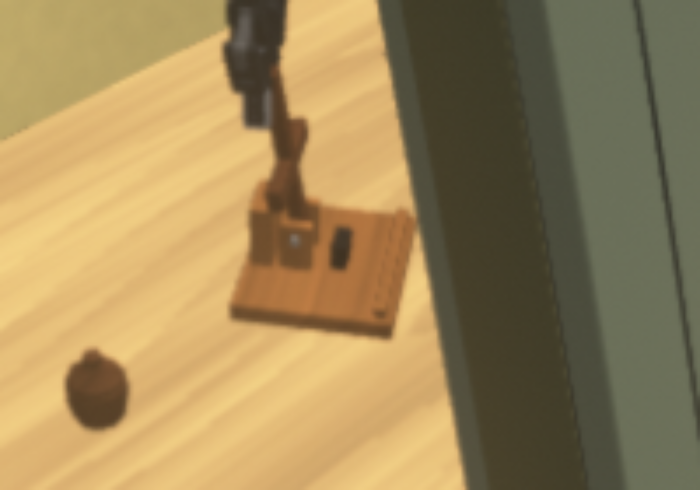

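The arm leans about 15 degrees past upright. Releasing it and going straight up.

Call:
send_rows:
  deltas:
    - {"travel": [0, 0, 0], "rotation": [0, 0, 0], "grip": 80}
    - {"travel": [0, 0, 0], "rotation": [0, 0, 0], "grip": 80}
    - {"travel": [0, 0, 0], "rotation": [0, 0, 0], "grip": 80}
    - {"travel": [0, 0, 0], "rotation": [0, 0, 0], "grip": 80}
    - {"travel": [0, 0, 0], "rotation": [0, 0, 0], "grip": 80}
    - {"travel": [0, 0, 0], "rotation": [0, 0, 0], "grip": 80}
    - {"travel": [0, 0, -0.7], "rotation": [0, 0, 0], "grip": 80}
    - {"travel": [0, 0, -1.5], "rotation": [0, 0, 0], "grip": 80}
    - {"travel": [0, 0, -2.5], "rotation": [0, 0, 0], "grip": 80}
    - {"travel": [0, 0, -3.5], "rotation": [0, 0, 0], "grip": 80}
    - {"travel": [0, 0, -4.5], "rotation": [0, 0, 0], "grip": 80}
    - {"travel": [0, 0, -4.5], "rotation": [0, 0, 0], "grip": 80}
    - {"travel": [0, 0, -4.5], "rotation": [0, 0, 0], "grip": 80}
    - {"travel": [0, 0, -4.5], "rotation": [0, 0, 0], "grip": 80}

```text
clock: 8.38
tool_pos: [0.6247, -0.2031, 0.2817]
tool_rot: [[0.829, 0.56, -0.003], [0.56, -0.829, 0.001], [-0.002, -0.002, -1.0]]
force: [-0.9, -0.7, 0.0]
width: 0.0801
grip_force: 0.0
```

```bash
python3 - <<'E'
from h import *
s=snap('side')
cv2.imwrite('pics/s4.png',cv2.resize(s['color'][80:280,170:450,::-1],None,fx=2.8,fy=2.8))
print(r.read_state()['tool_pos'])
E
```

```text
[ 0.624809   -0.20318953  0.28191672]
```

View pics/s4.png

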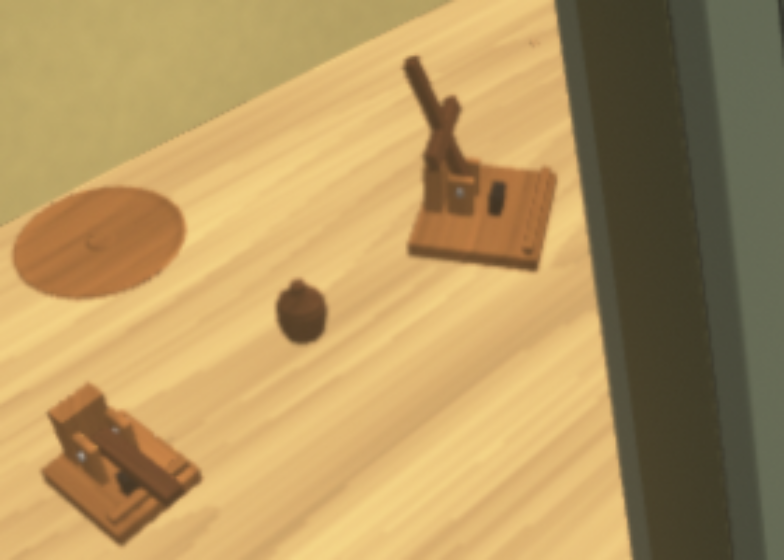

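The long arm leans back on its stop, the gripper is clear, and the box and small stand look undisturbed.

```bash
python3 -c "
from plant import r
print(r.job_done())"
```

```text
the job is handed in; nothing more can be done
None
```

The platter stand's long arm now leans back on its stop by itself and the job is handed in, at about 8.5 s on the robot's clock; in the last picture the small stand's arm was still folded and the turned box looked unmoved.

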